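# Chock the off-roader on the launch ramp

## Task

Set the silver off-roader up for its next run: stand the rubber chock on the ramp first, sloping face uphill, then put the off-roader on the upper half of the ramp with its nose straight downhill. Keep hold of it while you ease it down until both front wheels rest lightly against the chock, hold it so for a moment without pressing, and only then let go, so that it stays put and never runs free. Leave the other car, the cone and the tunnel where they are.

Things in the scene. Friction and masses are not known exactly. Their poses are not given: they have to be found in the camera images.
- ramp_deck: deck of the fixed plywood launch ramp, 400 mm long, 150 wide, sloping at 24 degrees. Origin: middle of its upper surface, 92 mm above the table; x uphill along the slope, z out of the surface, y across. Upper half: x = 0 to 0.2. A rail 8 mm wide, 6 mm high runs along each long edge (134 mm clear between). Top edge 174 mm above the table
- ramp_foot (a point): middle of the lower edge of the ramp's upper surface (x = -0.2 in the deck's frame), same axes as the deck
- jeep_center (a point): the off-roader: boxy silver die-cast 4x4, spare wheel on its tail, 132 mm long, 66 high, about 0.25 kg. Point midway between the axles, 33 mm above the tyre soles; x to the nose, y to its left, z up. Sides flat, 54 mm apart, from 16 mm below to 33 mm above this point over x = -0.06 to 0.015. Nose at x = 0.063, spare wheel to -0.072
- jeep_front (a point): middle of the off-roader's front axle, 42 mm ahead of jeep_center and 15 mm above the tyre soles; same axes. Rear axle 84 mm behind. Wheels 30 mm in diameter, 12 wide, outer faces 54 mm apart; both axles turn freely, so it rolls off down any slope
- tray_a: the off-roader's clear plastic tray, fixed, 190 (x) by 130 mm, walls 12 mm high, floor 3 mm thick, four corner pegs 29 mm high, two 5 mm wheel ribs; origin under its middle. The off-roader stands in the middle on the floor, nose to +x
- chock_center (a point): the wheel chock: loose grey block of hard grippy silicone rubber, 70 mm long, 60 wide, 36 high, 0.13 kg. Point at mid-length and mid-width, 18 mm above its base; z up, x to the toe. The sloping wheel face rises at 45 degrees from the toe (x = 0.035) to full height at x = -0.001; flat top from there to the upright back at x = -0.035
- chock_toe (a point): middle of the chock's toe edge, on its base, 35 mm ahead of chock_center; same axes. With the wheels on the ramp and against the slope, jeep_center is about 48 mm uphill of the toe. The chock stays where it is set on the ramp, alone or with the off-roader resting on it
- saloon: the other silver car, a low saloon 134 mm long, 54 wide, 44 high, in a like tray; origin under its middle, on the tyre soles. Leave alone
- arch: wooden tunnel arch, loose, 148 mm wide, 60 deep, about 130 high, near the foot of the ramp; origin under its middle. Leave alone
- cone: hard silicone traffic cone, loose, 70 mm square foot, 98 mm high; origin under its middle. Leave alone
Things that resemble listed ones, but are neither listed nor needed, are in the scene too. There is more than one size of the part that bears chock_center; the job needs the largest.

How it is judged:
On the way, in this order (a step that is already met when the one before it is completed fails the run):
1. the chock stands on the ramp, let go and at rest, before the off-roader comes to the ramp (contact force between chock and ramp_deck above 0.3 N and contact force between the fingers and chock below 0.05 N and linear speed of chock below 0.02 m/s and contact force between jeep and ramp_deck below 0.02 N), for 0.2 s.
2. the off-roader, still held, rests lightly against the chock (0.5 to 8 N) (contact force between jeep and chock between 0.5 and 8 N and contact force between the fingers and jeep above 1 N and linear speed of jeep below 0.008 m/s), for 0.25 s.
At the end, for the whole second after the job is handed in: off-roader on its wheels, middle 0 to 140 mm above the ramp's middle, nose downhill within 0.2 rad, both front wheels on the chock's slope (chock's middle 74 to 92 mm ahead of its own, 15 mm off line at most), chock flat on the ramp, both at rest (x of jeep_center in the frame of ramp_deck between 0 and 0.14 m and z of jeep_center in the frame of ramp_deck between 0.026 and 0.04 m and angle between the z axis of each of jeep_center, chock_center and the z axis of ramp_deck, either way round below 0.1 rad and angle between the x axis of jeep_center and the x axis of ramp_deck, either way round below 0.2 rad and x of ramp_foot in the frame of jeep_center above 0.1 m and x of chock_center in the frame of jeep_center between 0.074 and 0.092 m and y of chock_center in the frame of jeep_center between -0.015 and 0.015 m and contact force between jeep and chock above 0.1 N and linear speed of each of jeep, chock below 0.01 m/s); the robot touches nothing.
It fails at once if the off-roader runs free (over 0.15 m/s with nothing holding it) (contact force between the fingers and jeep below 0.02 N and linear speed of jeep above 0.15 m/s).
It fails at once if the off-roader is slammed against the chock (over 20 N) (contact force between jeep and chock above 20 N).
It fails at once if the other car is moved over 25 mm (distance of saloon from where it was at the start of the episode above 0.025 m).
It fails at once if the tunnel is moved over 25 mm (distance of arch from where it was at the start of the episode above 0.025 m).
It fails at once if the cone is moved over 25 mm (distance of cone from where it was at the start of the episode above 0.025 m).
It also fails if it takes over 72 s, if anything falls off the work surface, if the arm or the gripper's body presses on something with over 40 N, if the wrist force passes 120 N, or if a joint passes its speed limit or range.

## Robot

A 7-joint arm with a two-finger parallel gripper is mounted at the origin on the work surface. World frame = base frame: x ahead of the robot, y to its left, z up, the work surface at z = 0. Lengths are in m, angles in rad, forces in N, time in s.
With the tool pointing down it reaches from about 0.4 to 0.85 m from the base axis. Payload 10.4 kg.
Tool frame: the origin (TCP) lies on the centre line of the jaws, within the pads' length; the fingertips stand 17 mm ahead of it and the grasp point (between the pads) lies 2 mm behind it; z points along the fingers, y is the line along which they close (so a half turn about z gives the same grasp; the last joint's range is limited). The gripper opens to 85 mm and grips with 20 to 120 N. Pads are 22 mm wide; open, the fingers measure 114 mm over their backs; the gripper's body (76 mm by 85 mm) begins 54 mm behind the grasp point. The pads swing forward as they close: fully open they stand 13 mm farther back than shut.
Start: joints at [-1.302, 0.332, -0.065, 1.46, 0.022, 1.35, -0.088], TCP at [0.18, 0.599, 0.222] pointing down, gripper open.
Joint ranges: [-2.6, 2.6], [-0.5, 2.12], [-1.47, 1.34], [0.16, 2.42], [-1.27, 4.41], [0.06, 2.06], [-2.6, 2.6]. Speed limits (rad/s): [2.22, 2.22, 2.79, 2.79, 3.14, 3.14, 3.14].

## Interface

Orientations are given as a unit quaternion [x, y, z, w].
In Python, from workcell import sensors, imaging, order, spotter gives the robot as it stands. The module is installed in compiled form; this text tells all that it offers.
- The arm moves only by the shell command python3 -m inch 'ROWS' [FORCE]. ROWS is JSON, a list that holds one entry, the list of rows, each a list of 7 numbers: the shift along the tool's x, y, z in m, then the turn, a rotation vector about the tool's x, y, z in rad, then the closure, from -1 (fully open) to 1 (shut). In form: [[[x, y, z, ax, ay, az, hand], ...]]. A call has 1 to 10 rows; each row is the pose to reach, as a shift and turn from the pose commanded when the call began, along the tool's axes at that moment; what a row does not reach only later rows make up. A row lasts 1/10 s, in which the tool goes at most 50 mm and 8.59 degrees, less where a joint would pass 70% of its speed; a pose out of reach is approached as far as the arm can. A call with a gripper value outside its range is refused whole. The fingers move at their own pace and stop on an object; FORCE is the grip in N (left out, the last holds). Time passes only in rows, so rows that repeat a pose let the fingers close. It gives the time, the measured TCP pose, the force, the opening and the grip force at its end, in the units of the state.
- sensors.get_obs(): the state, without advancing time (a new reading comes with each control period).
- imaging.camera(name): name is "scene" or "top"; returns the picture (420x560x3 uint8, blue, green, red); there is no depth.
- imaging.calibration(name): a dict with "mtx" (3x3 intrinsics, pixels), "R" (3x3) and "t" (3): a world point X has camera coordinates R X + t. Camera axes: x right, y down, z forward; pixel columns grow to the right and rows downward; lengths in m; the calibration is good to about 2 mm. A picture is of the moment at which its call begins. calibration takes no time and is no camera call.
- order.hand_in(): hands the job in; it is judged then, once.
Trained networks look in the newest picture that a camera, given by its name, has taken for a name from the list of things; names that differ only in an ending like _2 or _b are one class to them, and where a whole thing is asked for, a point or a joint stands for the part that bears it (a point fixed in the world has none). Each returns a list of dicts, best first, with "conf" (0 to 1); they miss things now and then, are a little off and sometimes report something else, mostly with a low value. They report only what shows in the picture. A call takes as long as a camera call. They do not tell look-alikes from the thing itself.
- spotter.look_for(label, camera): "pixel" ([column, row] in pixels, amid what is visible of it).
The state is a dict: "clock": time; "joint_pos": joint angles; "joint_velocities": joint speeds; "tau": joint torques, N m; "position": TCP position; "ee_rot": TCP orientation; "ft_force": force on the tool from outside, world axes, zero at the start; "torque": the same for the moment, N m; "grip_width": opening from 0.0 (shut) to 1.0 (fully open); "grasp_force": force on a finger pad.
Only numpy, scipy, OpenCV 4.12 (cv2) and the standard library are available. Lean on these libraries where they do the work, as an engineer would, in place of code of your own. Each camera call takes 0.05 s, during which the arm holds its last target. There are 200 camera calls.

## Working session

There is one attempt and no reset: what is moved stays moved. The work goes in short steps, Python scripts to look and compute and a shell command to move; the robot and the scene stay as the last step left them, time stands still between calls to the robot, and variables do not carry over. Pictures are saved under pics/ and viewed, at most 10 in all, crops included, and the job is handed in when it is done.

```bash
mkdir -p pics; python3 - <<'E'
from workcell import sensors, imaging, order, spotter
import cv2,numpy as np
for c in ["scene","top"]:
    im=imaging.camera(c); cv2.imwrite(f"pics/{c}0.png",im)
    k=imaging.calibration(c); print(c,np.round(k["mtx"],1).tolist(),np.round(k["R"],4).tolist(),np.round(k["t"],4).tolist())
    for l in ["ramp_deck","jeep_center","chock_center","saloon","arch","cone","tray_a"]:
        print(l,[(np.round(d["pixel"]).tolist(),round(d["conf"],2)) for d in spotter.look_for(l,c)])
print(sensors.get_obs())
E
```

```text
scene [[481.0, 0.0, 274.4], [0.0, 481.0, 214.3], [0.0, 0.0, 1.0]] [[-0.8248, 0.5653, 0.0138], [0.4077, 0.6112, -0.6784], [-0.3919, -0.5539, -0.7346]] [0.4396, -0.1451, 1.3955]
ramp_deck []
jeep_center [([407.0, 314.0], 0.7), ([302.0, 224.0], 0.64)]
chock_center [([298.0, 225.0], 0.92), ([338.0, 212.0], 0.74), ([265.0, 202.0], 0.72)]
saloon [([227.0, 150.0], 0.84)]
arch [([151.0, 166.0], 0.76), ([408.0, 312.0], 0.34)]
cone [([308.0, 384.0], 0.63)]
tray_a [([404.0, 339.0], 0.69)]
top [[413.2, 0.0, 278.0], [0.0, 413.2, 211.9], [0.0, 0.0, 1.0]] [[-0.0391, -0.9992, -0.0044], [-0.9743, 0.0391, -0.2217], [0.2217, -0.0044, -0.9751]] [0.0133, 0.521, 0.8558]
ramp_deck [([260.0, 154.0], 0.88)]
jeep_center [([119.0, 265.0], 0.92)]
chock_center [([327.0, 234.0], 0.81), ([273.0, 294.0], 0.68), ([276.0, 243.0], 0.67)]
saloon [([426.0, 238.0], 0.56), ([120.0, 261.0], 0.53)]
arch [([413.0, 139.0], 0.57)]
cone [([134.0, 158.0], 0.76)]
tray_a [([136.0, 262.0], 0.74), ([426.0, 239.0], 0.47)]
{'clock': 0.8, 'joint_pos': array([-1.30157343,  0.33218515, -0.06469282,  1.46011816,  0.02161842,
        1.34989752, -0.08848371]), 'joint_velocities': array([ 1.63322073e-03,  9.53404391e-04, -8.68427907e-05, -5.99247433e-04,
       -1.22112605e-03, -8.08132424e-04, -4.00248382e-04]), 'tau': array([ 2.40693946e-03, -6.25186157e+01,  5.07680245e-02, -3.91807187e+01,
        1.66590727e-02,  2.03470809e-03, -2.80081417e-05]), 'position': array([0.17980904, 0.59859259, 0.22193811]), 'ee_rot': array([1.45385766e-01, 9.89375044e-01, 4.30248113e-05, 7.30883637e-06]), 'ft_force': array([-0.27555456,  0.17439306,  0.90857756]), 'torque': array([-0.01982206,  0.06719789,  0.0213147 ]), 'grasp_force': 0.0, 'grip_width': 0.9981767426284515}
```

View pics/scene0.png

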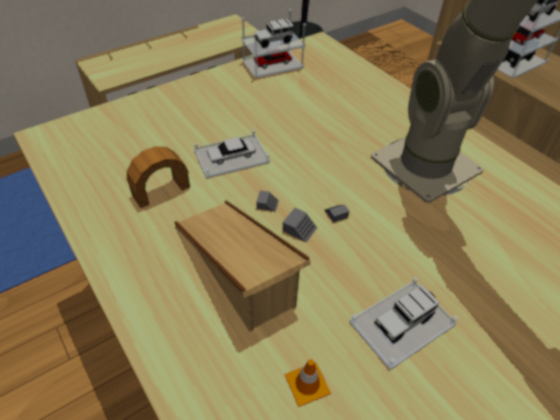

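View pics/top0.png

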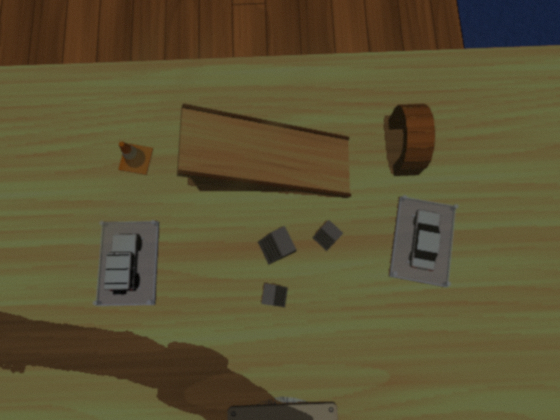

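The scene view shows the ramp with its high end near (300,260) and its foot by the arch (158,175). The jeep is in a tray at (407,314), the saloon in one at (232,152) and the cone at (308,384). In the top view the ramp spans (180,106) to (350,195), high end on the left, with the jeep at (120,262).

Chock candidates in top are (277,244), (327,234) and (273,294). The first looks the largest. Silver car candidates are (120,262), a boxy 4x4, and (426,238), the saloon. I choose the first of each and check both in one crop.

```bash
python3 - <<'E'
import cv2,numpy as np
t=cv2.imread("pics/top0.png");s=cv2.imread("pics/scene0.png")
def c(im,x,y,w,h,W,H): return cv2.resize(im[y:y+h,x:x+w],(W,H),interpolation=cv2.INTER_CUBIC)
a=np.hstack([c(t,250,215,100,100,400,300)[:, :],c(s,245,175,120,75,400,300)])
a=np.hstack([c(t,250,215,100,75,400,300),c(s,250,180,100,75,400,300)])
b=np.hstack([c(t,80,210,120,90,400,300),c(s,345,275,120,90,400,300)])
cv2.imwrite("pics/crop1.png",np.vstack([a,b]))
E
```

```text
(no output)
```

View pics/crop1.png

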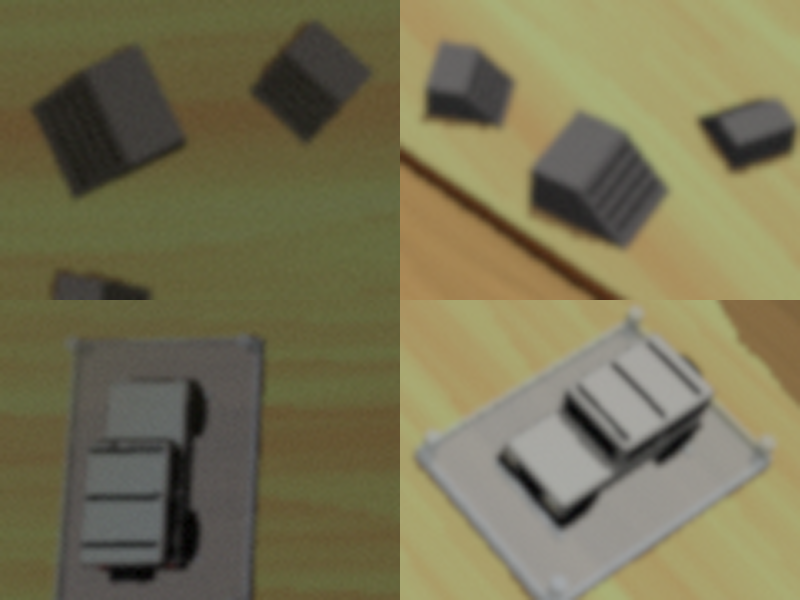

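The crop confirms the chock at (277,244): the largest, with its ribbed slope facing left (+y). It also confirms the 4x4 with its hood up (nose +x). Now I fit the poses from corners in both views and overlay them to check.

```bash
cat > h.py <<'E'
import numpy as np, cv2, json
from scipy.spatial.transform import Rotation as Ro
from scipy.optimize import least_squares
from workcell import sensors, imaging
K={c:imaging.calibration(c) for c in ["top","scene"]}
def proj(c,X):
    k=K[c]; p=(np.asarray(X)@np.array(k["R"]).T+np.array(k["t"]))@np.array(k["mtx"]).T
    return p[...,:2]/p[...,2:]
def frame(q,z,s=0):
    return np.array([q[0],q[1],z]), (Ro.from_euler('z',q[2])*Ro.from_euler('y',-s)).as_matrix()
def fit(obs,q0,z,s=0,off=None):
    def f(q):
        p,R=frame(q,z,s); return np.concatenate([proj(c,p+R@np.array(l))-np.array(u) for c,l,u in obs]).ravel()
    r=least_squares(f,q0,loss='soft_l1',f_scale=1.5); return r.x,f(r.x).reshape(-1,2)
def down(xdir,n):   # tool pose: tool z=-n, tool x=xdir
    z=-n; x=xdir-n*(xdir@n); x/=np.linalg.norm(x); return np.c_[x,np.cross(z,x),z]
def delta(p,R):
    o=sensors.get_obs(); C=Ro.from_quat(o["ee_rot"]).as_matrix()
    return np.round(C.T@(p-o["position"]),4).tolist()+np.round(Ro.from_matrix(C.T@R).as_rotvec(),4).tolist()
E
cat > fit.py <<'E'
from h import *
A=24*np.pi/180
T=lambda X,Y:(250+X/4,215+Y/4); S=lambda X,Y:(250+(X-400)/4,180+Y/4)
ck=[("top",(.035,-.03,-.018),T(35,105)),("top",(.035,.03,-.018),T(75,195)),
 ("top",(-.001,-.03,.018),T(85,73)),("top",(-.001,.03,.018),T(130,165)),("top",(-.035,-.03,.018),T(135,45)),("top",(-.035,.03,.018),T(185,143)),
 ("scene",(.035,.03,-.018),S(668,188)),("scene",(.035,-.03,-.018),S(625,247)),("scene",(-.001,.03,.018),S(625,130)),("scene",(-.001,-.03,.018),S(580,190)),
 ("scene",(-.035,.03,.018),S(580,112)),("scene",(-.035,-.03,.018),S(532,170))]
qc,r=fit(ck,[.45,0,1.8],.018); print("chock",qc,np.round(r,1).tolist())
T=lambda X,Y:(80+X*.3,210+(Y-300)*.3); S=lambda X,Y:(345+(X-400)*.3,275+(Y-300)*.3)
jp=[("top",(.015,.027,.033),T(90,447)),("top",(.015,-.027,.033),T(174,440)),("top",(-.06,.027,.033),T(80,562)),("top",(-.06,-.027,.033),T(165,568)),
 ("scene",(.015,.027,.033),S(632,445)),("scene",(.015,-.027,.033),S(567,385)),("scene",(-.06,.027,.033),S(710,390)),("scene",(-.06,-.027,.033),S(650,340))]
qj,r=fit(jp,[.4,.33,0],.036); print("jeep",qj,np.round(r,1).tolist())
rp=[("top",(.2,.075,.006),(179,174)),("top",(.2,-.075,.006),(184,106)),("top",(-.2,.075,.006),(350,195)),("top",(-.2,-.075,.006),(350,137)),
 ("scene",(.2,.075,.006),(307,260)),("scene",(.2,-.075,.006),(252,288)),("scene",(-.2,-.075,.006),(176,225)),("scene",(-.2,.075,.006),(228,203))]
qr,r=fit(rp,[.6,0.03,1.5],.092,A); print("ramp",qr,np.round(r,1).tolist())
json.dump(dict(c=qc.tolist(),j=qj.tolist(),r=qr.tolist()),open("q.json","w"))
out=[]
for c,(x,y,w,h) in [("top",(90,90,280,210)),("scene",(160,180,280,210))]:
    im=cv2.imread(f"pics/{c}0.png")[y:y+h,x:x+w]; 
    im=cv2.resize(im,None,fx=2.85 if 0 else 1.42*2/2*1,fy=1.42) if 0 else cv2.resize(im,(800,600))
    f=800/w
    for obs,q,z,s in [(ck,qc,.018,0),(jp,qj,.036,0),(rp,qr,.092,A)]:
        p,R=frame(q,z,s)
        for cc,l,u in obs:
            if cc==c:
                a=(proj(c,p+R@np.array(l))-[x,y]+.5)*f; cv2.drawMarker(im,tuple(int(v) for v in a),(0,0,255),0,10,1)
    out.append(im)
cv2.imwrite("pics/ov_top.png",out[0]); cv2.imwrite("pics/ov_scene.png",out[1])
E
python3 fit.py
```

```text
chock [ 4.52222455e-01 -1.50707289e-03  1.98372522e+00] [[-1.3, 0.4], [-0.1, 1.2], [-0.1, -1.0], [0.4, 0.0], [1.0, -0.5], [0.4, -1.2], [1.1, 0.5], [0.3, 1.2], [0.4, -0.2], [-0.3, -0.1], [0.0, -1.0], [-0.2, -0.7]]
jeep [ 0.42769417  0.33677053 -0.01157002] [[-0.7, -1.0], [-0.7, 0.4], [0.0, 0.1], [0.2, -2.4], [-1.0, 0.4], [-0.1, -0.7], [1.6, -0.6], [0.7, -3.7]]
ramp [0.64308444 0.00206501 1.5270929 ] [[-0.9, 0.8], [-1.6, -1.5], [1.1, 1.8], [-1.1, -0.2], [4.3, -3.7], [-7.9, 2.1], [-1.5, -2.9], [-0.7, -3.0]]
```

View pics/ov_top.png

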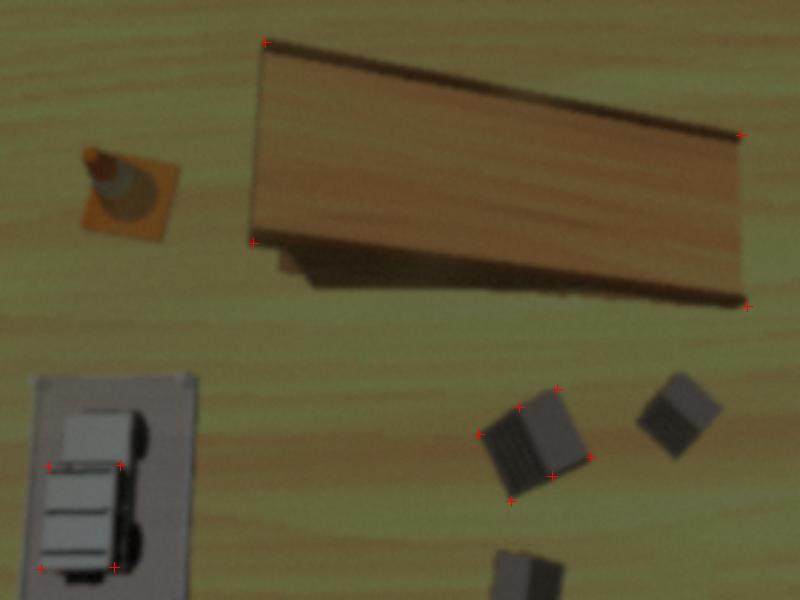

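View pics/ov_scene.png

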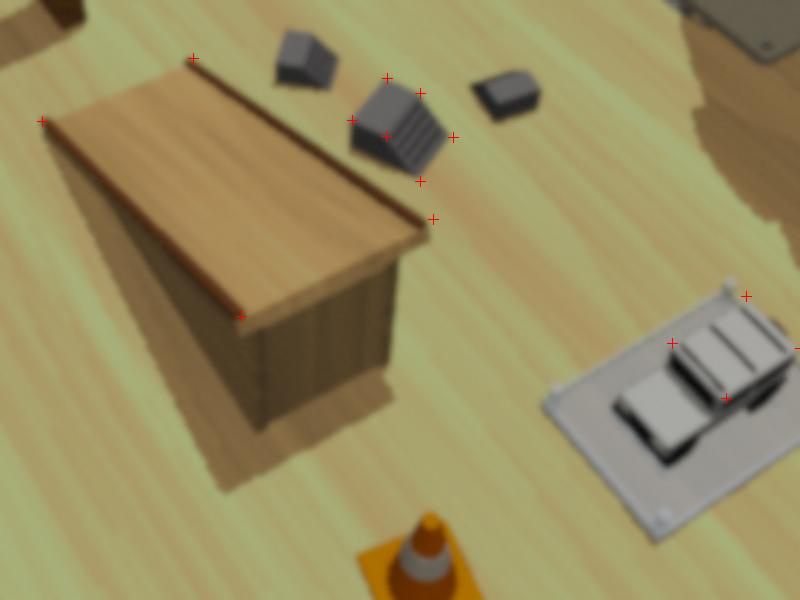

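The overlays fit the chock and jeep within about 2 px. One ramp corner in the scene view was mistyped: the far high corner is at (244,290.6). I refit the ramp and compute the first move, to above the chock.

```bash
sed -i 's/(252,288)/(244,290.6)/; s/(307,260))/(309.3,259.2))/; s/(176,225)/(175.8,222.7)/; s/(228,203)/(226.5,202)/; s/(179,174)/(178,173.5)/; s/(184,106)/(182,104.3)/; s/(350,195)/(350.5,196)/; s/(350,137)/(349,138)/' fit.py
sed -i 's/("scene",(-.06,-.027,.033),S(650,340))/("scene",(-.06,-.027,.033),(419.7,287.1))/' fit.py
python3 fit.py
cat > tgt.py <<'E'
from h import *
q=json.load(open("q.json")); A=24*np.pi/180
Z=np.array([0,0,1.])
def flat(o,lx,z,sgn=1):
    p,R=frame(q[o],0); return p+R@np.array([lx,0,0])+Z*z, down(sgn*R[:,0],Z)
def ramp(x,z,y=0):
    p,R=frame(q["r"],.092,A); return p+R@np.array([x,y,z]), down(R[:,0],R[:,2])
E
python3 -c "
from tgt import *
print(delta(*flat('c',-.014,.15)),delta(*flat('c',-.014,.025)),ramp(-.03,.02))"
```

```text
chock [ 4.52222455e-01 -1.50707289e-03  1.98372522e+00] [[-1.3, 0.4], [-0.1, 1.2], [-0.1, -1.0], [0.4, 0.0], [1.0, -0.5], [0.4, -1.2], [1.1, 0.5], [0.3, 1.2], [0.4, -0.2], [-0.3, -0.1], [0.0, -1.0], [-0.2, -0.7]]
jeep [ 0.42775705  0.33676883 -0.00996204] [[-0.7, -1.0], [-0.7, 0.4], [0.1, 0.1], [0.3, -2.5], [-1.0, 0.4], [-0.1, -0.7], [1.6, -0.6], [1.0, -3.8]]
ramp [0.64449255 0.00319102 1.52215808] [[-0.6, 0.2], [0.1, -0.9], [-0.1, 0.6], [-0.4, -1.4], [1.5, -1.8], [-0.8, 0.4], [-1.3, -0.3], [1.0, -1.6]]
[-0.4426, -0.507, 0.0719, 0.0001, -0.0, 0.8661] [-0.4426, -0.507, 0.1969, 0.0001, -0.0, 0.8661] (array([ 0.64276458, -0.03230805,  0.09806881]), array([[ 4.44157284e-02,  9.98817394e-01,  1.97751563e-02],
       [ 9.12465093e-01, -4.86190676e-02,  4.06255634e-01],
       [ 4.06736643e-01, -6.24500451e-17, -9.13545458e-01]]))
```

```bash
python3 -m inch '[[[-0.4426,-0.507,0.04,0,0,0.866,-1],[-0.4426,-0.507,0.04,0,0,0.866,-1],[-0.4426,-0.507,0.04,0,0,0.866,-1],[-0.4426,-0.507,0.04,0,0,0.866,-1],[-0.4426,-0.507,0.04,0,0,0.866,-1],[-0.4426,-0.507,0.04,0,0,0.866,-1],[-0.4426,-0.507,0.04,0,0,0.866,-1],[-0.4426,-0.507,0.04,0,0,0.866,-1],[-0.4426,-0.507,0.04,0,0,0.866,-1],[-0.4426,-0.507,0.04,0,0,0.866,-1]]]' 40
python3 -c "
from tgt import *
print(delta(*flat('c',-.014,.12)))"
```

```text
clock: 1.8
position: [0.3865, 0.1422, 0.1925]
ee_rot: [0.547, 0.837, 0.001, 0.0]
ft_force: [2.3, 1.2, 0.3]
grip_width: 0.999
grasp_force: 0.0
[-0.172, 0.0024, 0.0723, 0.0012, -0.0008, 0.0002]
```

```bash
python3 -m inch '[[[-0.172,0.0024,0.072,0,0,0,-1],[-0.172,0.0024,0.072,0,0,0,-1],[-0.172,0.0024,0.072,0,0,0,-1],[-0.172,0.0024,0.072,0,0,0,-1],[-0.172,0.0024,0.072,0,0,0,-1],[-0.172,0.0024,0.072,0,0,0,-1]]]'
python3 - <<'E'
from tgt import *
print(delta(*flat('c',-.014,.12)),delta(*flat('c',-.014,.025)))
o=[]
for c,(cx,cy) in [("top",(277,238)),("scene",(300,222))]:
    im=imaging.camera(c)
    o.append(cv2.resize(im[cy-45:cy+45,cx-60:cx+60],(400,300),interpolation=2))
cv2.imwrite("pics/pre.png",np.hstack(o))
E
```

```text
clock: 2.4
position: [0.4571, -0.0129, 0.1201]
ee_rot: [0.548, 0.837, -0.0, -0.0]
ft_force: [-0.7, 1.7, -0.2]
grip_width: 1.003
grasp_force: 0.0
[-0.0016, 0.0001, 0.0001, -0.0007, 0.0001, -0.0016] [-0.0016, 0.0002, 0.0951, -0.0007, 0.0001, -0.0016]
```

View pics/pre.png

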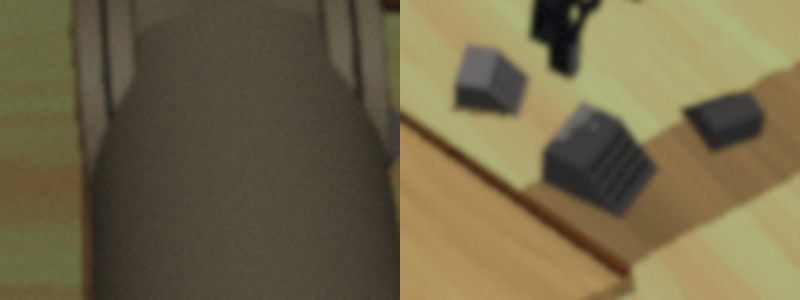

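The scene view shows the finger above the chock and nothing in the way; the arm hides the top view. I descend and grip.

```bash
python3 -m inch '[[[-0.0016,0,0.05,0,0,0,-1],[-0.0016,0,0.095,0,0,0,-1],[-0.0016,0,0.095,0,0,0,-1],[-0.0016,0,0.095,0,0,0,1],[-0.0016,0,0.095,0,0,0,1],[-0.0016,0,0.095,0,0,0,1],[-0.0016,0,0.095,0,0,0,1],[-0.0016,0,0.095,0,0,0,1],[-0.0016,0,0.095,0,0,0,1],[-0.0016,0,0.095,0,0,0,1]]]' 40
python3 -m inch '[[[0,0,-0.05,0,0,0,1],[0,0,-0.1,0,0,0,1],[0,0,-0.15,0,0,0,1],[0,0,-0.19,0,0,0,1],[0,0,-0.19,0,0,0,1],[0,0,-0.19,0,0,0,1]]]'
python3 - <<'E'
from tgt import *
print(delta(*ramp(-.018-.014,.08)))
im=imaging.camera("scene"); cv2.imwrite("pics/held.png",cv2.resize(im[100:250,200:400],(800,600)))
E
```

```text
clock: 3.5
position: [0.4588, -0.014, 0.0267]
ee_rot: [0.547, 0.837, 0.001, 0.0]
ft_force: [-3.6, -1.4, 12.7]
grip_width: 0.002
grasp_force: 6.7
clock: 4.1
position: [0.4583, -0.0139, 0.2163]
ee_rot: [0.547, 0.837, 0.001, 0.001]
ft_force: [-0.2, 0.3, -1.4]
grip_width: 0.001
grasp_force: 0.0
[-0.1144, 0.1497, 0.0646, -0.094, 0.4102, 0.4553]
```

View pics/held.png

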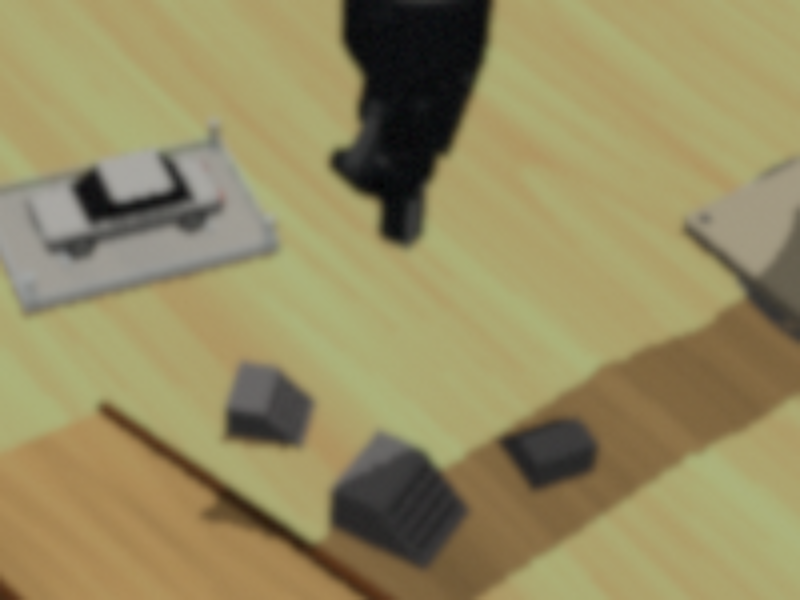

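The jaws shut empty and the chock didn't move. I check how the tool's known position projects against the picture.

```bash
python3 - <<'E'
from tgt import *
o=sensors.get_obs(); p=o["position"]; print(o["position"],o["grip_width"],o["joint_pos"])
for z in [0,-.017]: print(proj("scene",p+[0,0,z]),proj("top",p+[0,0,z]))
p,R=flat('c',0,.018); print(p,proj("scene",p),proj("top",p))
print(proj("scene",[0,0,0]),proj("top",[0.,0,0]))
for c in K:
    k=K[c]; print(c,-np.array(k["R"]).T@k["t"], np.linalg.det(k["R"]))
E
```

```text
[ 0.45762383 -0.01395795  0.21514028] -0.0019333001593736423 [-0.76574718 -0.08564137  0.67272081  1.92000591  0.05476947  1.28875019
  0.30292383]
[300.22882001 163.30233417] [282.5853474  226.77425096]
[299.82541055 169.03692135] [282.52534812 228.48989888]
[ 0.45222245 -0.00150707  0.018     ] [300.73226738 224.72430343] [276.64108825 245.52383349]
[425.91390625 164.29382206] [284.36419992 463.44612346]
top [ 0.3183924  -0.00336018  0.95011862] 0.9999999999999999
scene [0.96859099 0.61309678 0.92061384] 0.9999999999999993
```

```bash
python3 -m inch '[[[0.05,0,0,0,0,0,1],[0.1,0,0.05,0,0,0,1],[0.14,0,0.1,0,0,0,1],[0.14,0,0.15,0,0,0,1],[0.14,0,0.185,0,0,0,1],[0.14,0,0.19,0,0,0,1],[0.14,0,0.195,0,0,0,1],[0.14,0,0.195,0,0,0,1]]]'
python3 - <<'E'
from tgt import *
im=imaging.camera("scene"); p=sensors.get_obs()["position"]
print(proj("scene",p),proj("scene",p-[0,0,.017]),proj("scene",p*[1,1,0]))
u,v=proj("scene",p).astype(int)
g=im.max(2); y,x=np.where(g[v-60:v+30,u-30:u+30]<45); y+=v-60;x+=u-30
for r in range(v-30,v+30,2): print(r,x[y==r].min() if (y==r).any() else None,x[y==r].max() if (y==r).any() else None,end=' | ')
E
```

```text
clock: 4.95
position: [0.401, 0.1135, 0.0196]
ee_rot: [0.547, 0.837, -0.001, -0.0]
ft_force: [0.8, 0.1, -0.1]
grip_width: -0.003
grasp_force: 0.0
[346.07560358 245.16720895] [345.21611962 249.57004598] [345.03864093 250.4792075 ]
215 330 361 | 217 331 360 | 219 333 359 | 221 342 358 | 223 346 357 | 225 346 356 | 227 345 354 | 229 344 354 | 231 337 353 | 233 337 351 | 235 341 351 | 237 343 349 | 239 343 348 | 241 343 348 | 243 346 347 | 245 None None | 247 None None | 249 None None | 251 None None | 253 None None | 255 None None | 257 None None | 259 None None | 261 None None | 263 None None | 265 None None | 267 None None | 269 None None | 271 None None | 273 None None |
```

```bash
python3 -m inch '[[[0,0,0.004,0,0,0,1],[0,0,0.008,0,0,0,1],[0,0,0.008,0,0,0,1]]]'; python3 - <<'E'
from tgt import *
im=imaging.camera("scene")
cv2.imwrite("pics/tip.png",cv2.resize(im[190:280,286:406],(800,600),interpolation=2))
E
```

```text
clock: 5.3
position: [0.4018, 0.1143, 0.0123]
ee_rot: [0.547, 0.837, 0.0, -0.0]
ft_force: [0.3, 0.0, 0.8]
grip_width: 0.001
grasp_force: 0.0
```

View pics/tip.png

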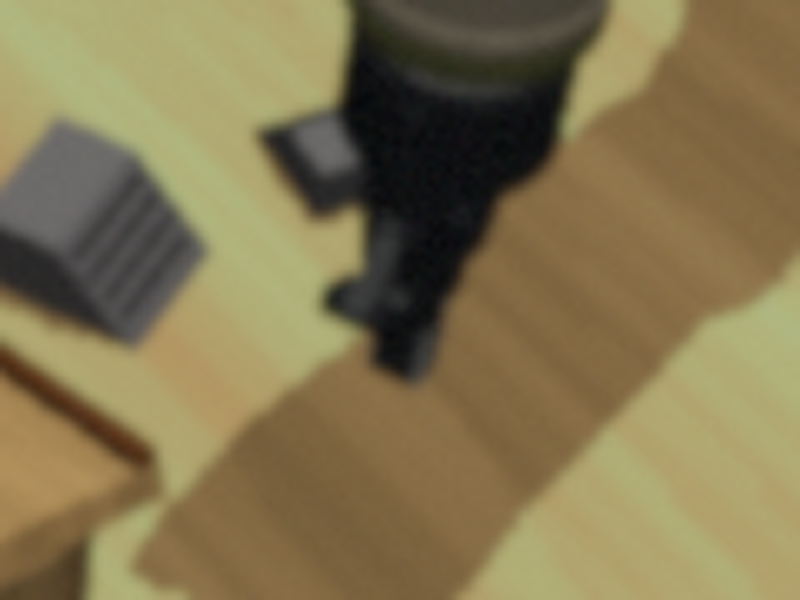

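At TCP z = 12 mm there is still no contact, although stated fingertips 17 mm ahead should be on the table, and the picture shows the tip near (347,247). I probe on gently to find the true tip height.

```bash
for i in 1 2; do python3 -m inch '[[[0,0,0.004,0,0,0,1],[0,0,0.004,0,0,0,1]]]' | egrep "posi|ft"; done
```

```text
position: [0.4015, 0.1142, 0.008]
ft_force: [0.5, -0.6, -0.1]
position: [0.4014, 0.1142, 0.0038]
ft_force: [-1.0, -0.3, 0.1]
```

```bash
for i in 1 2 3; do python3 -m inch '[[[0,0,0.003,0,0,0,1],[0,0,0.003,0,0,0,1]]]' | egrep "posi|ft"; done
```

```text
position: [0.4015, 0.1142, 0.0009]
ft_force: [-0.4, 0.3, 0.2]
position: [0.4015, 0.1142, -0.0021]
ft_force: [-0.0, 0.3, 0.4]
position: [0.4015, 0.1142, -0.0051]
ft_force: [-0.3, -0.0, 0.2]
```

```bash
for i in 1 2 3; do python3 -m inch '[[[0,0,0.002,0,0,0,1],[0,0,0.002,0,0,0,1]]]' | egrep "posi|ft_f"; done
```

```text
position: [0.4016, 0.1142, -0.007]
ft_force: [-0.1, -0.8, 0.0]
position: [0.4016, 0.1142, -0.0089]
ft_force: [-0.4, 0.5, 0.6]
position: [0.4019, 0.1144, -0.0094]
ft_force: [-10.8, -4.8, 34.2]
```

The table is touched at a reported z of −9 mm, so the real tips sit about 26 mm farther back along the tool than stated. I add that to all targets and go back to the chock.

```bash
cat >> tgt.py <<'E'
OFF=.0262
def fx(f):
    def g(*a,**k):
        p,R=f(*a,**k); return p+R[:,2]*OFF,R
    return g
flat,ramp=fx(flat),fx(ramp)
E
python3 -m inch '[[[0,0,-0.05,0,0,0,-1],[0,0,-0.09,0,0,0,-1],[0,0,-0.09,0,0,0,-1],[0,0,-0.09,0,0,0,-1]]]' 
python3 -c "
from tgt import *
print(delta(*flat('c',-.014,.09)),delta(*flat('c',-.014,.024)))"
```

```text
clock: 7.35
position: [0.4021, 0.1148, 0.0799]
ee_rot: [0.547, 0.837, 0.001, 0.0]
ft_force: [-1.2, -0.6, -0.2]
grip_width: 0.681
grasp_force: 0.0
[-0.1407, -0.0009, 0.0159, 0.0022, -0.0011, 0.0004] [-0.1407, -0.001, 0.0819, 0.0022, -0.0011, 0.0004]
```

```bash
python3 -m inch '[[[-0.05,-0.001,0.01,0.002,0,0,-1],[-0.1,-0.001,0.01,0.002,0,0,-1],[-0.14,-0.001,0.015,0.002,0,0,-1],[-0.14,-0.001,0.015,0.002,0,0,-1],[-0.14,-0.001,0.05,0.002,0,0,-1],[-0.14,-0.001,0.082,0.002,0,0,-1],[-0.14,-0.001,0.082,0.002,0,0,-1]]]'
python3 -m inch '[[[0,0,0,0,0,0,1],[0,0,0,0,0,0,1],[0,0,0,0,0,0,1],[0,0,0,0,0,0,1],[0,0,0,0,0,0,1],[0,0,0,0,0,0,1],[0,0,0,0,0,0,1]]]' 40
python3 -c "
from tgt import *
print(delta(*flat('c',-.014,.024)))"
```

```text
clock: 8.05
position: [0.453, -0.0148, -0.0067]
ee_rot: [0.547, 0.837, -0.004, -0.003]
ft_force: [-0.7, -0.0, -0.1]
grip_width: 1.0
grasp_force: 0.0
clock: 8.75
position: [0.4583, -0.0139, -0.0013]
ee_rot: [0.547, 0.837, 0.0, 0.0]
ft_force: [-0.7, 0.8, 8.2]
grip_width: 0.692
grasp_force: 45.3
[-0.0003, -0.0006, 0.0009, 0.001, -0.0002, 0.0003]
```

Gripped, with an opening of about 59 mm. I lift and go over the ramp.

```bash
python3 -m inch '[[[0,0,-0.05,0,0,0,1],[0,0,-0.1,0,0,0,1],[0,0,-0.15,0,0,0,1],[0,0,-0.17,0,0,0,1],[0,0,-0.17,0,0,0,1]]]' 60
python3 -c "
from tgt import *
print(delta(*ramp(-.032,.09)))"
```

```text
clock: 9.25
position: [0.4589, -0.014, 0.1706]
ee_rot: [0.547, 0.837, 0.002, 0.001]
ft_force: [0.2, -0.1, -1.1]
grip_width: 0.689
grasp_force: 69.2
[-0.1081, 0.1521, 0.034, -0.0924, 0.4098, 0.4556]
```

```bash
python3 -m inch '[[[-0.05,0.05,0,-0.02,0.1,0.11,1],[-0.08,0.1,0.01,-0.05,0.2,0.23,1],[-0.108,0.152,0.034,-0.0924,0.41,0.4556,1],[-0.108,0.152,0.034,-0.0924,0.41,0.4556,1],[-0.108,0.152,0.034,-0.0924,0.41,0.4556,1],[-0.108,0.152,0.034,-0.0924,0.41,0.4556,1],[-0.108,0.152,0.034,-0.0924,0.41,0.4556,1],[-0.108,0.152,0.034,-0.0924,0.41,0.4556,1],[-0.108,0.152,0.034,-0.0924,0.41,0.4556,1]]]'
python3 -c "
from tgt import *
print(delta(*ramp(-.032,.09)),delta(*ramp(-.032,.024)))
print(sensors.get_obs()['joint_pos'])
im=imaging.camera('scene'); a=im[120:300,130:350]
im=imaging.camera('top'); b=im[80:260,150:370]
cv2.imwrite('pics/over.png',cv2.resize(np.hstack([a,b]),(800,327),interpolation=2))"
```

```text
clock: 10.15
position: [0.6396, -0.0507, 0.1343]
ee_rot: [0.708, 0.675, 0.148, -0.144]
ft_force: [0.2, -0.2, -1.8]
grip_width: 0.686
grasp_force: 69.1
[0.0002, 0.0022, -0.0032, -0.0044, 0.0025, 0.0009] [0.0003, 0.0025, 0.0628, -0.0044, 0.0025, 0.0009]
[-0.31983656  0.6070307   0.77956828  1.52281866 -0.81352675  1.41509519
  0.58622332]
```

View pics/over.png

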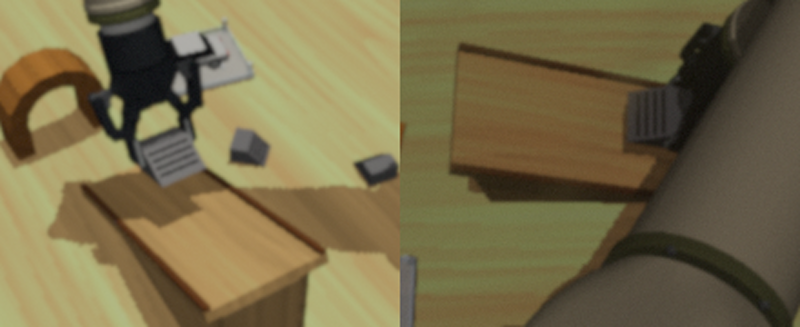

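The chock is held flat over the ramp with the slope facing uphill, its toe edge near top pixel (275,145). I compare that with the prediction under each explanation of the offset: along the tool or vertical.

```bash
python3 - <<'E'
from tgt import *
p,R=ramp(-.032,.024); o=sensors.get_obs(); C=Ro.from_quat(o["ee_rot"]).as_matrix(); P=o["position"]
for n,base in [("tool",P-C[:,2]*OFF),("world",P+np.array([0,0,OFF]))]:
    for l in [(.049,.03,.024),(.049,-.03,.024),(.013,.03,-.012),(.013,-.03,-.012)]:
        X=base+C@np.array(l); print(n,l,np.round(proj("top",X),1),np.round(proj("scene",X),1))
E
```

```text
tool (0.049, 0.03, 0.024) [275.4 130.3] [219.3 222.7]
tool (0.049, -0.03, 0.024) [275.2 157.7] [243.9 212. ]
tool (0.013, 0.03, -0.012) [298.8 126.6] [208.5 203. ]
tool (0.013, -0.03, -0.012) [299.  154.6] [233.  192.8]
world (0.049, 0.03, 0.024) [270.3 129.9] [221.6 225.2]
world (0.049, -0.03, 0.024) [269.9 157.4] [246.3 214.4]
world (0.013, 0.03, -0.012) [293.6 126.2] [210.7 205.3]
world (0.013, -0.03, -0.012) [293.7 154.2] [235.3 195. ]
```

The tool-axis explanation matches (275.4). I lower the chock.

```bash
python3 -m inch '[[[0,0.0025,0.03,-0.004,0.0025,0.001,1],[0,0.0025,0.05,-0.004,0.0025,0.001,1],[0,0.0025,0.056,-0.004,0.0025,0.001,1],[0,0.0025,0.056,-0.004,0.0025,0.001,1]]]'
for i in 1 2; do python3 -m inch '[[[0,0,0.0025,0,0,0,1],[0,0,0.0025,0,0,0,1]]]'|egrep "ft_f|pos"; done
python3 -c "
from tgt import *
print(delta(*ramp(-.032,.024)))"
```

```text
clock: 10.65
position: [0.6427, -0.0288, 0.0817]
ee_rot: [0.709, 0.674, 0.15, -0.144]
ft_force: [0.4, -0.7, -0.7]
grip_width: 0.688
grasp_force: 69.2
position: [0.6435, -0.0292, 0.0803]
ft_force: [-0.5, -0.5, -1.1]
position: [0.6436, -0.0284, 0.0781]
ft_force: [-0.8, -1.9, 5.6]
[0.0025, -0.0007, 0.0024, 0.0005, 0.0008, -0.0033]
```

```bash
python3 -m inch '[[[0,0,0.001,0,0,0,1],[0,0,0.001,0,0,0,1]]]'|egrep "ft_f|pos"
python3 -m inch '[[[0,0,0,0,0,0,-1],[0,0,0,0,0,0,-1],[0,0,0,0,0,0,-1],[0,0,0,0,0,0,-1],[0,0,0,0,0,0,-1],[0,0,0,0,0,0,-1]]]'|egrep "ft_f|pos|width"
python3 -m inch '[[[0,0,-0.02,0,0,0,-1],[0,0,-0.06,0,0,0,-1],[0,0,-0.11,0,0,0,-1],[0,0,-0.16,0,0,0,-1],[0,0,-0.16,0,0,0,-1]]]'
python3 -c "
from tgt import *
print(delta(*flat('j',-.02,.2,sgn=-1)),sensors.get_obs()['joint_pos'])"
```

```text
position: [0.6437, -0.0284, 0.0781]
ft_force: [-3.9, -2.9, 12.4]
position: [0.6432, -0.0272, 0.0761]
ft_force: [0.4, 0.0, -0.8]
grip_width: 1.0
clock: 12.35
position: [0.6416, -0.0972, 0.2292]
ee_rot: [0.71, 0.673, 0.152, -0.139]
ft_force: [0.2, -0.5, -0.6]
grip_width: 0.998
grasp_force: 0.0
[0.3632, -0.258, 0.2186, 0.3398, -0.3146, -1.5896] [-0.25635985  0.56262215  0.82504041  1.37874307 -0.77272054  1.58258247
  0.54880527]
```

```bash
python3 -m inch '[[[0.363,-0.258,0.2186,0.34,-0.3146,-1.59,-1],[0.363,-0.258,0.2186,0.34,-0.3146,-1.59,-1],[0.363,-0.258,0.2186,0.34,-0.3146,-1.59,-1],[0.363,-0.258,0.2186,0.34,-0.3146,-1.59,-1],[0.363,-0.258,0.2186,0.34,-0.3146,-1.59,-1],[0.363,-0.258,0.2186,0.34,-0.3146,-1.59,-1],[0.363,-0.258,0.2186,0.34,-0.3146,-1.59,-1],[0.363,-0.258,0.2186,0.34,-0.3146,-1.59,-1],[0.363,-0.258,0.2186,0.34,-0.3146,-1.59,-1],[0.363,-0.258,0.2186,0.34,-0.3146,-1.59,-1]]]'
python3 - <<'E'
from tgt import *
print(delta(*flat('j',-.02,.12,sgn=-1)),sensors.get_obs()['joint_pos'])
cv2.imwrite("pics/t5.png",imaging.camera("top"));cv2.imwrite("pics/s5.png",imaging.camera("scene"))
p,R=frame(json.load(open("q.json"))["r"],.092,A)
for l in [(.017,.03,0),(.017,-.03,0),(-.019,.03,.036),(-.019,-.03,.036),(-.053,.03,.036),(-.053,-.03,.036)]:
    X=p+R@np.array(l); print(l,np.round(proj("top",X),1),np.round(proj("scene",X),1))
a=cv2.imread("pics/t5.png")[120:180,240:320];b=cv2.imread("pics/s5.png")[195:255,200:280]
cv2.imwrite("pics/set.png",cv2.resize(np.hstack([a,b]),(800,300),interpolation=2))
E
```

```text
clock: 13.35
position: [0.4022, 0.343, 0.1707]
ee_rot: [0.074, 0.997, 0.018, -0.019]
ft_force: [1.7, -0.1, 0.5]
grip_width: 1.002
grasp_force: 0.0
[-0.0094, -0.0077, 0.0764, 0.0349, -0.0376, -0.1382] [-1.15443943  0.15850231  0.43820952  1.80405716 -0.12706151  1.19773164
  0.74822052]
(0.017, 0.03, 0) [263.5 166. ] [249.6 237.2]
(0.017, -0.03, 0) [264. 140.] [225.7 248.1]
(-0.019, 0.03, 0.036) [285.5 163.3] [239.  218.1]
(-0.019, -0.03, 0.036) [285.7 136.9] [215.2 228.5]
(-0.053, 0.03, 0.036) [299.8 165.6] [232.8 213.6]
(-0.053, -0.03, 0.036) [299.8 139.5] [209.4 223.6]
```

View pics/set.png

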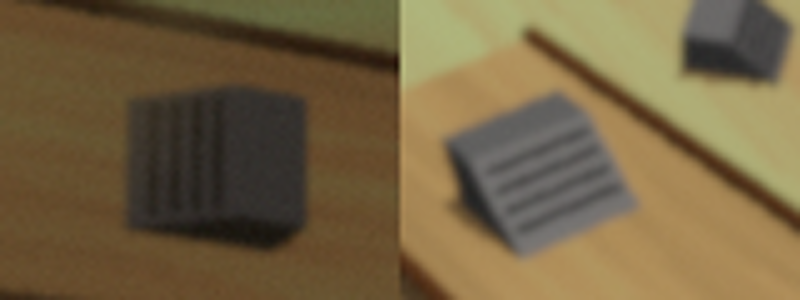

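The chock stands square on the ramp: toe edge at top pixel (265.6,140–166), slope uphill, within about 3 mm of plan. Next I grip the jeep.

```bash
python3 -m inch '[[[-0.017,-0.008,0.03,0.035,-0.0376,-0.138,-1],[-0.017,-0.008,0.075,0.035,-0.0376,-0.138,-1],[-0.017,-0.008,0.076,0.035,-0.0376,-0.138,-1],[-0.017,-0.008,0.076,0.035,-0.0376,-0.138,-1]]]'
python3 -c "
from tgt import *
print(delta(*flat('j',-.012,.041,sgn=-1)))"
```

```text
clock: 13.85
position: [0.4165, 0.3328, 0.0941]
ee_rot: [0.009, 1.0, -0.001, -0.001]
ft_force: [-0.4, -0.5, -0.6]
grip_width: 0.999
grasp_force: 0.0
[0.0007, 0.0042, 0.0793, -0.0014, -0.0025, -0.0082]
```

```bash
python3 -m inch '[[[0,0.004,0.03,-0.001,-0.0025,-0.008,-1],[0,0.004,0.055,-0.001,-0.0025,-0.008,-1],[0,0.004,0.079,-0.001,-0.0025,-0.008,-1],[0,0.004,0.079,-0.001,-0.0025,-0.008,-1]]]' |egrep "ft_f|pos"
python3 -m inch '[[[0,0,0,0,0,0,1],[0,0,0,0,0,0,1],[0,0,0,0,0,0,1],[0,0,0,0,0,0,1],[0,0,0,0,0,0,1],[0,0,0,0,0,0,1],[0,0,0,0,0,0,1],[0,0,0,0,0,0,1]]]' 30
python3 -c "
from tgt import *
print(delta(*flat('j',-.012,.041,sgn=-1)))"
```

```text
position: [0.4164, 0.3369, 0.0146]
ft_force: [0.0, -0.9, 0.6]
clock: 15.05
position: [0.418, 0.3384, 0.0171]
ee_rot: [0.005, 1.0, 0.002, 0.002]
ft_force: [-1.5, -0.5, 7.7]
grip_width: 0.632
grasp_force: 32.5
[0.0023, -0.0015, 0.0023, 0.0037, 0.0034, 0.0004]
```

```bash
python3 -m inch '[[[0,0,-0.03,0,0,0,1],[0,0,-0.07,0,0,0,1],[0,0,-0.12,0,0,0,1],[0,0,-0.17,0,0,0,1],[0,0,-0.22,0,0,0,1],[0,0,-0.25,0,0,0,1],[0,0,-0.25,0,0,0,1]]]' 45
python3 -c "
from tgt import *
print(delta(*ramp(.117,.14)),delta(*ramp(.117,.06)))"
```

```text
clock: 15.75
position: [0.418, 0.3381, 0.2705]
ee_rot: [0.005, 1.0, 0.004, 0.003]
ft_force: [0.5, 0.4, -3.9]
grip_width: 0.625
grasp_force: 49.9
[-0.2319, -0.2724, 0.0263, -0.3256, 0.3223, 1.5864] [-0.2327, -0.2405, 0.0996, -0.3256, 0.3223, 1.5864]
```

```bash
python3 -m inch '[[[-0.232,-0.2724,0.026,-0.3256,0.3223,1.5864,1],[-0.232,-0.2724,0.026,-0.3256,0.3223,1.5864,1],[-0.232,-0.2724,0.026,-0.3256,0.3223,1.5864,1],[-0.232,-0.2724,0.026,-0.3256,0.3223,1.5864,1],[-0.232,-0.2724,0.026,-0.3256,0.3223,1.5864,1],[-0.232,-0.2724,0.026,-0.3256,0.3223,1.5864,1],[-0.232,-0.2724,0.026,-0.3256,0.3223,1.5864,1],[-0.232,-0.2724,0.026,-0.3256,0.3223,1.5864,1],[-0.232,-0.2724,0.026,-0.3256,0.3223,1.5864,1],[-0.232,-0.2724,0.026,-0.3256,0.3223,1.5864,1]]]'
python3 -c "
from tgt import *
print(delta(*ramp(.117,.09)))"
```

```text
clock: 16.75
position: [0.6458, 0.0613, 0.2375]
ee_rot: [0.661, 0.726, 0.135, -0.133]
ft_force: [-0.5, -0.7, -2.7]
grip_width: 0.626
grasp_force: 49.6
[0.006, 0.0038, 0.0452, -0.0351, 0.0362, 0.1349]
```

```bash
python3 -m inch '[[[0.006,0.004,0.02,-0.035,0.036,0.135,1],[0.006,0.004,0.045,-0.035,0.036,0.135,1],[0.006,0.004,0.045,-0.035,0.036,0.135,1],[0.006,0.004,0.045,-0.035,0.036,0.135,1]]]'
python3 -c "
from tgt import *
print(delta(*ramp(.117,.09)),delta(*ramp(.117,.045)))
cv2.imwrite('pics/a.png',imaging.camera('top'))"
```

```text
clock: 17.15
position: [0.6483, 0.0853, 0.1993]
ee_rot: [0.705, 0.678, 0.15, -0.143]
ft_force: [-0.3, 0.1, -2.3]
grip_width: 0.627
grasp_force: 49.5
[-0.0018, 0.0002, 0.0008, -0.0016, 0.0007, 0.0091] [-0.0017, 0.0003, 0.0458, -0.0016, 0.0007, 0.0091]
```

Next I lower the jeep to near the deck, then in small steps until the wheels touch.

```bash
python3 -m inch '[[[-0.001,0,0.02,-0.0016,0,0.009,1],[-0.001,0,0.035,-0.0016,0,0.009,1],[-0.001,0,0.042,-0.0016,0,0.009,1],[-0.001,0,0.042,-0.0016,0,0.009,1],[-0.001,0,0.042,-0.0016,0,0.009,1]]]'|egrep "ft_f|pos"
for i in 1 2 3; do python3 -m inch '[[[0,0,0.0015,0,0,0,1],[0,0,0.0015,0,0,0,1]]]'|egrep "ft_f|pos"; done
python3 -c "
from tgt import *
print(delta(*ramp(.117,.0403)))"
```

```text
position: [0.6498, 0.1011, 0.1612]
ft_force: [0.8, -0.8, -1.9]
position: [0.6498, 0.1018, 0.1597]
ft_force: [-0.6, 0.7, -2.1]
position: [0.6495, 0.1027, 0.1579]
ft_force: [-0.2, 0.5, -3.1]
position: [0.6495, 0.1034, 0.1563]
ft_force: [-0.5, -0.1, -2.6]
[-0.0008, -0.0001, 0.0038, 0.0011, 0.0003, -0.0003]
```

```bash
for i in 1 2 3 4; do python3 -m inch '[[[0,0,0.001,0,0,0,1],[0,0,0.001,0,0,0,1]]]'|egrep "ft_f|pos"; done
python3 -c "
from tgt import *
print(delta(*ramp(.117,.0403)))"
```

```text
position: [0.6495, 0.1038, 0.1555]
ft_force: [-0.6, -1.2, -2.6]
position: [0.6496, 0.1042, 0.1545]
ft_force: [0.2, -0.2, -3.0]
position: [0.6497, 0.1041, 0.1541]
ft_force: [-0.9, -1.0, -0.3]
position: [0.6497, 0.104, 0.1539]
ft_force: [-4.9, -4.8, 7.8]
[-0.0004, -0.0003, 0.0014, 0.0021, 0.0002, -0.0007]
```

Wheels are on the deck at about 10 N. I back off slightly and ease downhill.

```bash
cat > f.py <<'E'
from tgt import *
o=sensors.get_obs(); C=Ro.from_quat(o["ee_rot"]).as_matrix()
print("t%.2f"%o["clock"],"Ftool",np.round(C.T@o["ft_force"],1),"w%.3f g%.1f"%(o["grip_width"],o["grasp_force"]),"toDeck0",np.round(delta(*ramp(0,0.0403))[:3],4))
E
python3 -m inch '[[[-0.002,0,-0.0007,0,0,0,1],[-0.005,0,-0.0007,0,0,0,1],[-0.009,0,-0.0007,0,0,0,1],[-0.013,0,-0.0007,0,0,0,1],[-0.017,0,-0.0007,0,0,0,1],[-0.021,0,-0.0007,0,0,0,1],[-0.025,0,-0.0007,0,0,0,1],[-0.029,0,-0.0007,0,0,0,1],[-0.031,0,-0.0007,0,0,0,1],[-0.032,0,-0.0007,0,0,0,1]]]' >/dev/null; python3 f.py
```

```text
t20.10 Ftool [ 0.3 -5.1 -8. ] w0.621 g50.7 toDeck0 [-0.0849  0.0001  0.0015]
```

```bash
for i in 1 2 3 4; do python3 -m inch '[[[-0.0005,0,0,0,0,0,1],[-0.001,0,0,0,0,0,1],[-0.001,0,0,0,0,0,1]]]' >/dev/null; python3 f.py; done
```

```text
t20.40 Ftool [-0.7 -5.  -7. ] w0.627 g50.8 toDeck0 [-0.0841  0.0001  0.0015]
t20.70 Ftool [-1.5 -4.9 -7.5] w0.628 g50.8 toDeck0 [-0.0831  0.0001  0.0014]
t21.00 Ftool [-1.  -6.1 -6. ] w0.629 g50.8 toDeck0 [-0.0821  0.0001  0.0014]
t21.30 Ftool [-0.7 -6.1 -6.9] w0.627 g50.8 toDeck0 [-0.0811  0.0002  0.0014]
```

```bash
python3 -m inch '[[[-0.0005,0,-0.0008,0,0,0,1],[-0.001,-0.0005,-0.0008,0,0,0,1],[-0.001,-0.0005,-0.0008,0,0,0,1]]]' >/dev/null; python3 f.py
for i in 1 2 3; do python3 -m inch '[[[-0.0005,0,0,0,0,0,1],[-0.001,0,0,0,0,0,1],[-0.001,0,0,0,0,0,1]]]' >/dev/null; python3 f.py; done
```

```text
t21.60 Ftool [-1.2  0.5 -0. ] w0.629 g49.9 toDeck0 [-0.0807 -0.      0.0015]
t21.90 Ftool [-2.2  1.6  0.1] w0.626 g49.8 toDeck0 [-0.0798  0.0002  0.0016]
t22.20 Ftool [-1.7  1.4  0.7] w0.629 g49.9 toDeck0 [-0.0787  0.0003  0.0015]
t22.50 Ftool [-2.   0.6  0.3] w0.630 g49.9 toDeck0 [-0.0777  0.0004  0.0016]
```

```bash
for i in 1 2 3 4 5 6; do python3 -m inch '[[[-0.0003,0,0,0,0,0,1],[-0.0005,0,0,0,0,0,1],[-0.0005,0,0,0,0,0,1]]]' >/dev/null; python3 f.py; done
```

```text
t22.80 Ftool [-0.5  1.2  0.8] w0.622 g49.9 toDeck0 [-0.0773  0.0003  0.0016]
t23.10 Ftool [-0.8  1.4 -0. ] w0.623 g49.9 toDeck0 [-0.0768  0.0003  0.0016]
t23.40 Ftool [-1.1  0.4  1.2] w0.628 g49.9 toDeck0 [-0.0762  0.0003  0.0016]
t23.70 Ftool [-1.3  1.3  0.4] w0.631 g49.9 toDeck0 [-0.0758  0.0003  0.0016]
t24.00 Ftool [-1.   0.8  0. ] w0.627 g49.9 toDeck0 [-0.0753  0.0003  0.0016]
t24.30 Ftool [-1.   0.2  1.1] w0.628 g49.9 toDeck0 [-0.0748  0.0003  0.0016]
```

```bash
for i in 1 2 3; do python3 -m inch '[[[-0.0003,0,0,0,0,0,1],[-0.0005,0,0,0,0,0,1],[-0.0005,0,0,0,0,0,1]]]' >/dev/null; python3 f.py; done
```

```text
t24.60 Ftool [-0.3 -0.4  0.5] w0.631 g49.9 toDeck0 [-0.0743  0.0003  0.0016]
t24.90 Ftool [-0.7 -1.1  0.8] w0.629 g49.9 toDeck0 [-0.0738  0.0003  0.0016]
t25.20 Ftool [-0.6 -0.1 -0.2] w0.628 g49.9 toDeck0 [-0.0733  0.0003  0.0016]
```

```bash
for i in 1 2 3; do python3 -m inch '[[[-0.0003,0,0,0,0,0,1],[-0.0005,0,0,0,0,0,1],[-0.0005,0,0,0,0,0,1]]]' >/dev/null; python3 f.py; done
```

```text
t25.50 Ftool [-1.3 -0.4  0. ] w0.623 g50.0 toDeck0 [-0.0729  0.0003  0.0016]
t25.80 Ftool [ 2.7 -1.8 -0.7] w0.621 g50.0 toDeck0 [-0.0728  0.0003  0.0016]
t26.10 Ftool [ 3.3 -1.  -2.2] w0.627 g50.1 toDeck0 [-0.0724  0.0002  0.0016]
```

Contact shows as tool x force flipping from −1 to +3 N. I ease back a touch and hold.

```bash
python3 -m inch '[[[0.0002,0,0,0,0,0,1],[0.0002,0,0,0,0,0,1],[0.0002,0,0,0,0,0,1],[0.0002,0,0,0,0,0,1],[0.0002,0,0,0,0,0,1],[0.0002,0,0,0,0,0,1]]]' >/dev/null; python3 f.py;  python3 -m inch '[[[0,0,0,0,0,0,1],[0,0,0,0,0,0,1],[0,0,0,0,0,0,1],[0,0,0,0,0,0,1]]]' >/dev/null; python3 f.py; python3 -m inch '[[[0,0,0,0,0,0,1],[0,0,0,0,0,0,1],[0,0,0,0,0,0,1],[0,0,0,0,0,0,1]]]' >/dev/null; python3 f.py
```

```text
t26.70 Ftool [ 5.7 -2.2 -3.3] w0.623 g50.2 toDeck0 [-0.0723  0.0002  0.0017]
t27.10 Ftool [ 5.7 -1.7 -3.7] w0.622 g50.2 toDeck0 [-0.0723  0.0002  0.0017]
t27.50 Ftool [ 5.  -2.  -3.4] w0.628 g50.2 toDeck0 [-0.0723  0.0002  0.0017]
```

That is a bit firm (about 8 N on the 45° face), so I relax it and hold.

```bash
for i in 1 2; do python3 -m inch '[[[0.0002,0,0,0,0,0,1],[0.0002,0,0,0,0,0,1],[0.0002,0,0,0,0,0,1],[0.0002,0,0,0,0,0,1],[0.0002,0,0,0,0,0,1],[0.0002,0,0,0,0,0,1]]]' >/dev/null; python3 f.py;done;  python3 -m inch '[[[0,0,0,0,0,0,1],[0,0,0,0,0,0,1],[0,0,0,0,0,0,1],[0,0,0,0,0,0,1]]]' >/dev/null; python3 f.py
```

```text
t28.10 Ftool [ 4.6 -0.7 -3.3] w0.629 g50.2 toDeck0 [-0.0723  0.0002  0.0017]
t28.70 Ftool [ 3.8 -0.7 -2.8] w0.627 g50.2 toDeck0 [-0.0724  0.0002  0.0017]
t29.10 Ftool [ 3.8  0.3 -3. ] w0.630 g50.2 toDeck0 [-0.0724  0.0002  0.0016]
```

```bash
for i in 1 2; do python3 -m inch '[[[0.0004,0,0,0,0,0,1],[0.0004,0,0,0,0,0,1],[0.0004,0,0,0,0,0,1],[0.0004,0,0,0,0,0,1],[0.0004,0,0,0,0,0,1],[0.0004,0,0,0,0,0,1]]]' >/dev/null; python3 f.py;done;  python3 -m inch '[[[0,0,0,0,0,0,1],[0,0,0,0,0,0,1],[0,0,0,0,0,0,1],[0,0,0,0,0,0,1],[0,0,0,0,0,0,1],[0,0,0,0,0,0,1]]]' >/dev/null; python3 f.py
```

```text
t29.70 Ftool [ 1.4  1.5 -0.7] w0.627 g49.9 toDeck0 [-0.0725  0.0003  0.0016]
t30.30 Ftool [-1.7  1.   0.6] w0.630 g49.9 toDeck0 [-0.073   0.0004  0.0016]
t30.90 Ftool [-1.4  1.3 -0. ] w0.630 g49.9 toDeck0 [-0.0732  0.0004  0.0016]
```

Passing through about +1.4 N was the range wanted; now contact is just lost. I go back in gently.

```bash
for i in 1 2; do python3 -m inch '[[[-0.0003,0,0,0,0,0,1],[-0.0003,0,0,0,0,0,1],[-0.0003,0,0,0,0,0,1],[-0.0003,0,0,0,0,0,1],[-0.0003,0,0,0,0,0,1]]]' >/dev/null; python3 f.py;done
```

```text
t31.40 Ftool [-1.4 -0.   0.8] w0.625 g49.9 toDeck0 [-0.0729  0.0004  0.0016]
t31.90 Ftool [ 0.  -1.   0.4] w0.630 g50.0 toDeck0 [-0.0728  0.0004  0.0016]
```

```bash
for i in 1 2; do python3 -m inch '[[[-0.0001,0,0,0,0,0,1],[-0.0001,0,0,0,0,0,1],[-0.0001,0,0,0,0,0,1],[-0.0001,0,0,0,0,0,1],[-0.0001,0,0,0,0,0,1],[-0.0001,0,0,0,0,0,1]]]' >/dev/null; python3 f.py;done
```

```text
t32.50 Ftool [ 0.8 -1.3 -0.7] w0.621 g50.1 toDeck0 [-0.0727  0.0003  0.0016]
t33.10 Ftool [ 1.3 -1.7 -1. ] w0.627 g50.1 toDeck0 [-0.0725  0.0002  0.0016]
```

```bash
python3 -m inch '[[[0,0,0,0,0,0,1],[0,0,0,0,0,0,1],[0,0,0,0,0,0,1],[0,0,0,0,0,0,1],[0,0,0,0,0,0,1],[0,0,0,0,0,0,1]]]' >/dev/null; python3 f.py;  python3 -m inch '[[[0,0,0,0,0,0,1],[0,0,0,0,0,0,1],[0,0,0,0,0,0,1],[0,0,0,0,0,0,1]]]' 20 >/dev/null; python3 f.py
```

```text
t33.70 Ftool [ 2.2 -1.6 -1.4] w0.627 g50.1 toDeck0 [-0.0725  0.0002  0.0016]
t34.10 Ftool [ 2.1 -0.9 -0.6] w0.627 g50.1 toDeck0 [-0.0724  0.0003  0.0016]
```

Steady at about 3–4 N, held for over a second. I let go and withdraw along the ramp normal.

```bash
python3 -m inch '[[[0,0,0,0,0,0,-1],[0,0,0,0,0,0,-1],[0,0,0,0,0,0,-1],[0,0,0,0,0,0,-1],[0,0,0,0,0,0,-1],[0,0,0,0,0,0,-1],[0,0,0,0,0,0,-1]]]' >/dev/null; python3 f.py; python3 -m inch '[[[0,0,-0.01,0,0,0,-1],[0,0,-0.03,0,0,0,-1],[0,0,-0.06,0,0,0,-1],[0,0,-0.1,0,0,0,-1],[0,0,-0.15,0,0,0,-1],[0,0,-0.18,0,0,0,-1],[0,0,-0.18,0,0,0,-1]]]' >/dev/null; python3 f.py
```

```text
t34.80 Ftool [-0.3  0.1  0.1] w1.000 g0.0 toDeck0 [-0.0724  0.0003  0.0016]
t35.50 Ftool [1.3 0.2 0.5] w1.002 g0.0 toDeck0 [-0.0708 -0.0023  0.1881]
```

```bash
python3 - <<'E'
from tgt import *
from workcell import spotter
p,R=frame(q["r"],.092,A)
for n,l in [("jeep",(.061,0,.033)),("chock",(-.02,0,.018))]: print(n,[proj(c,p+R@np.array(l)).round(1).tolist() for c in ("scene","top")])
a=imaging.camera("scene").astype(int)
for c in ("scene","top"):
    imaging.camera(c)
    for l in ("jeep_center","chock_center","saloon","arch","cone"): print(c,l,[(np.round(d["pixel"],0).tolist(),round(d["conf"],2)) for d in spotter.look_for(l,c)][:4])
b=imaging.camera("scene").astype(int); d=np.abs(a-b).max(2)[190:300,170:330]; print("motion",(d>40).sum(),sensors.get_obs()["clock"])
E
```

```text
jeep [[243.0, 236.5], [249.9, 144.4]]
chock [[229.0, 230.0], [282.6, 152.8]]
scene jeep_center [([242.0, 240.0], 0.7)]
scene chock_center [([221.0, 224.0], 0.77), ([338.0, 212.0], 0.63)]
scene saloon [([228.0, 150.0], 0.56)]
scene arch [([150.0, 169.0], 0.85)]
scene cone [([303.0, 383.0], 0.94)]
top jeep_center [([241.0, 143.0], 0.94), ([281.0, 147.0], 0.56)]
top chock_center [([282.0, 150.0], 0.53)]
top saloon [([425.0, 238.0], 0.83)]
top arch [([425.0, 147.0], 0.92)]
top cone [([134.0, 156.0], 0.63)]
motion 0 36.2
```

The jeep and chock are where predicted and still, and the saloon, arch and cone haven't moved. I hand in.

```bash
python3 -c "
from workcell import order
print(order.hand_in())"
```

```text
the job is handed in; nothing more can be done
None
```

I handed the job in at about 36 s: the chock is on the ramp with its slope uphill, and the off-roader is nose-down on the upper half, at rest against the chock after a held contact of about 3–4 N and let go. The other car, the tunnel and the cone are where they were, and no verdict came back.

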